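# Find and press the concealed catch of a drawer box

## Robot

A 6-joint arm with a two-finger parallel gripper is mounted at the origin on a cart in front of the work surface, level with it; the furniture and walls round the work are solid. World frame = base frame: x ahead of the robot, y to its left, z up, the work surface at z = 0. Lengths are in mm, angles in rad, forces in N, time in s.
With the tool pointing down it reaches from about 250 to 800 mm from the base axis. Payload 8.5 kg.
Tool frame: the origin (TCP) lies midway between the tips of the shut fingers; the grasp point (between the pads) lies 19 mm behind it (env.grip_depth is the distance from the TCP to the grasp point, in mm); x points along the fingers, z is the direction in which the jaws open and shut, and the axes are right-handed (so a half turn about x gives the same grasp; the last joint's range is limited). The gripper opens to 85 mm and grips with 20 to 120 N. Pads are 22 mm wide; open, the fingers measure 114 mm over their backs; the gripper's body (76 mm by 85 mm) begins 54 mm behind the grasp point. The pads swing forward as they close: fully open they stand 13 mm farther back than shut.
Start: joints at [1.195, 0.238, -0.013, 1.319, 0, 1.571], TCP at [192.666, 488.322, 231.276] pointing down, gripper open.
Joint ranges: [-2.66, 2.66], [-1.03, 1.9], [-1.14, 1.46], [-1.82, 2.27], [-1.45, 1.34], [-3.14, 3.14]. Speed limits (rad/s): [2.22, 2.22, 2.79, 3.14, 3.14, 3.14].

## Interface

Orientations are given as a unit quaternion [w, x, y, z].
In Python, from rig import env gives the robot as it stands. The module is installed in compiled form; this text tells all that it offers.
- The arm moves only by the shell command python3 -m handwheel 'ROWS' [OPENING] [FORCE]. ROWS is JSON, one flat list of numbers, 4 for each row, row after row: the shift along the tool's x, y, z normalised to -1 to 1, where 1 is 0.05 m, then the turn about the tool's x normalised to -1 to 1, where 1 is 6 degrees. A call has 1 to 20 rows; each row shifts and turns the commanded pose from where the row before left it, along the tool's axes as they then stand; what a row does not reach is not made up. A row lasts 1/10 s, in which the tool goes at most 50 mm and 8.59 degrees, less where a joint would pass 70% of its speed; a pose out of reach is approached as far as the arm can. A call with a number of a shift or a turn outside -1 to 1 is refused whole. A call with a gripper value outside its range is refused whole. OPENING is the gripper's target within -1 to 1 (fully open at 1, half-way at 0, shut at -1), set as the call begins (- or left out, the last holds). The fingers move at their own pace and stop on an object; FORCE is the grip in N (left out, the last holds). Time passes only in rows, so rows that do not move let the fingers close. It gives the time, the measured TCP pose, the force and the opening at its end, in the units of the state.
- env.get_state(): the state, without advancing time (a new reading comes with each control period).
- env.camera(name): name is "side" or "top" or "wrist"; returns (picture, depth): 420x560x3 uint8, red, green, blue; 420x560 float32, mm along the optical axis (not along the pixel's ray), 0 where there is no reading.
- env.calibration(name): a dict with "camera_matrix" (3x3 intrinsics, pixels), "rvec" (rotation vector, rad) and "tvec" (3), from world to camera coordinates, as OpenCV has them. Camera axes: x right, y down, z forward; pixel columns grow to the right and rows downward; lengths in mm; the calibration is good to about 2 mm. A picture is of the moment at which its call begins: read the wrist's pose just before it. calibration takes no time and is no camera call; for the wrist camera it gives the pose at the moment of the call.
- env.finish_job(): hands the job in, once; it reports no verdict.
The state is a dict: "time": time; "joint_positions": joint angles; "qvel": joint speeds; "joint_efforts": joint torques, N m; "tcp_pos": TCP position; "tool_rot": TCP orientation; "force": force on the tool from outside, world axes, zero at the start; "ft_torque": the same for the moment, N m; "gripper_width": finger opening in mm.
Only numpy, scipy, OpenCV 4.12 (cv2) and the standard library are available. Lean on these libraries where they do the work, as an engineer would, in place of code of your own. Each camera call takes 0.05 s, during which the arm holds its last target.

## Task

The low metal drawer box has no handle: its drawer is let go by a concealed push plate, sunk just below the flat panel along its top and made of the same metal. Feel across the panel with your fingertips until you find the plate, press it in so that the drawer springs open by itself, then let the plate come up again and take the hand away. Do not touch the drawer, grip nothing, and leave the teaspoon on the box and the things around it where they are.

Things in the scene. Friction and masses are not known exactly. Their poses are not given: they have to be found in the camera images.
- drawer_box: the low handleless aluminium drawer box, fixed to the worktop, 180 mm deep (x) x 310 mm wide (y) x 70 mm high; origin at the centre of its underside, its x axis points from the drawer front (-x side) to the back, y along its width, z up. Everything on it turns with it
- panel_mid (a point): a point on top of the box (70 mm above the worktop): the middle of the flat panel, 30 mm nearer the drawer front than the box's centre. The panel is 60 mm deep (box x) and 290 mm wide (box y), rigid and flush with the rest of the top. The push plate of the catch is somewhere in it: its centre is exactly on the panel's long centre line (through this point, along box y), at most 118 mm to either side of this point, a different place each time and not told
- catch (a joint): how far the push plate is pressed in, m: 0 at rest, 0.007 fully in. The plate is 50 mm square, of the same bare metal as the panel, in an opening 1 mm larger all round, and lies 2 mm below the panel's surface. It moves straight down against a spring, about 2 N to start and 6 N fully in, and comes back up when let go. The drawer is released about 4 mm down; a fingertip must stay inside the opening to press it so far
- drawer (a joint): how far the drawer is out, m: 0 shut and latched, 0.06 fully out. Once released its spring drives it out to the stop in about half a second, horizontally along the box's -x, where it stays
- drawer_front (a point): the middle of the drawer's plain front, 286 mm wide and 50 mm high, its centre 35 mm above the worktop
- teaspoon: bystander: a steel teaspoon, 137 x 28 x 13 mm, lying on the rear part of the box top; origin at its underside
- salt_shaker: bystander: a salt shaker, 44 mm across, 90 mm tall, on the worktop right of the box; origin at its underside
- tomato_tin: bystander: a low food tin, 75 mm across, 58 mm tall, on the worktop right of the box; origin at its underside
- mug: bystander: a mug, 82 mm across without its handle, 91 mm tall, on the worktop left of the box; origin at its underside
- spice_jar: bystander: a spice jar with a screw cap, 45 mm across, 106 mm tall, left of the box; origin at its underside
- kitchen_timer: bystander: a wind-up kitchen timer, 56 x 62 x 58 mm, left of the box; origin at its underside

How it is judged:
By the outcome, as a careful person would: the job done as asked, in the order asked, and still so for the second after the job is handed in, with the robot touching nothing.
It also fails if it takes over 61 s, if anything falls off the work surface, if the arm or the gripper's body presses on something with over 40 N, if the wrist force passes 120 N, or if a joint passes its speed limit or range.

## Working session

There is one attempt and no reset: what is moved stays moved. The work goes in short steps, Python scripts to look and compute and a shell command to move; the robot and the scene stay as the last step left them, time stands still between calls to the robot, and variables do not carry over. Pictures are saved under pics/ and viewed, and the job is handed in when it is done.

```bash
mkdir -p pics
python3 - <<'E'
from rig import env
import cv2,numpy as np
s=env.get_state();print(s)
for n in("top","side","wrist"):
    c=env.calibration(n);p,d=env.camera(n)
    cv2.imwrite(f"pics/{n}0.png",p[:,:,::-1]);np.savez(f"pics/{n}0.npz",p=p,d=d,K=c["camera_matrix"],r=c["rvec"],t=c["tvec"])
E
```

```text
{'time': 0.0, 'joint_positions': array([ 1.19498347e+00,  2.38765279e-01, -1.42745673e-02,  1.31919216e+00,
       -1.74854189e-05,  1.57079138e+00]), 'qvel': array([ 1.72832018e-05, -1.07543071e-03, -9.12789947e-04,  5.10929963e-04,
        3.01281777e-04, -3.04472575e-04]), 'joint_efforts': array([-2.04183794e-03, -5.38771391e+01,  3.46439910e+01,  1.81213079e-02,
        3.81864106e-05,  2.33942615e-05]), 'tcp_pos': array([192.53963329, 487.96404682, 230.67784723]), 'tool_rot': array([ 0.58418272, -0.39808945,  0.58501506,  0.39750813]), 'force': array([-0.64158013,  0.55607445,  0.13296802]), 'ft_torque': array([-0.01749539, -0.04205913,  0.01324718]), 'gripper_width': 85.27356310412716}
```

View pics/top0.png

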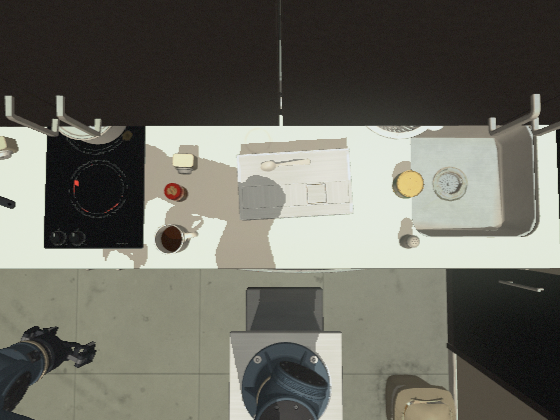

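View pics/side0.png

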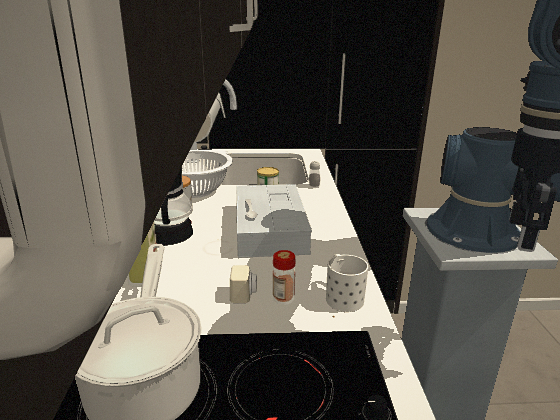

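View pics/wrist0.png

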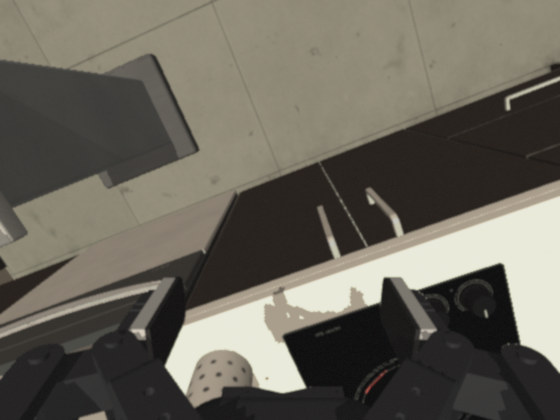

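The top view shows the box at about (240–353, 140–220), with the teaspoon at (285,163). A square outline is visible near (316,193), and there are faint lines in the shadow near (262,195). I'll enlarge that area.

Run:
```python
import cv2,numpy as np
a=np.load("pics/top0.npz");p=a["p"];d=a["d"];K=a["K"];R=cv2.Rodrigues(a["r"])[0];t=a["t"].ravel()
c=p[130:230,225:365].copy()
c=cv2.resize(c,None,fx=5.5,fy=5.5,interpolation=cv2.INTER_NEAREST)
cv2.imwrite("pics/topz.png",c[:,:,::-1])
v,u=np.mgrid[0:420,0:560]
P=np.stack([(u-K[0,2])/K[0,0]*d,(v-K[1,2])/K[1,1]*d,d],-1)
W=(P-t)@R
np.save("pics/topW.npy",W)
z=W[130:230,225:365,2]
m=np.clip((z-55)*8,0,255).astype(np.uint8)
cv2.imwrite("pics/topzd.png",cv2.resize(m,None,fx=5.5,fy=5.5,interpolation=cv2.INTER_NEAREST))
g=((W[...,2]>60)&(W[...,2]<80));g[:125]=0;g[235:]=0;g[:,:220]=0;g[:,370:]=0
n,l,st,ce=cv2.connectedComponentsWithStats(g.astype(np.uint8))
i=1+st[1:,4].argmax();q=W[l==i];print(st[i],np.median(q[:,2]))
r=cv2.minAreaRect(q[:,:2].astype(np.float32));print(r,cv2.boxPoints(r))
```

```text
[ 237  148  117   72 7309] 70.18039847893549
((567.759033203125, -26.763778686523438), (180.17933654785156, 310.2336120605469), 3.3786938190460205) [[ 468.6841   122.77396]
 [ 486.9678  -186.92041]
 [ 666.834   -176.30151]
 [ 648.5503   133.39285]]
```

View pics/topz.png

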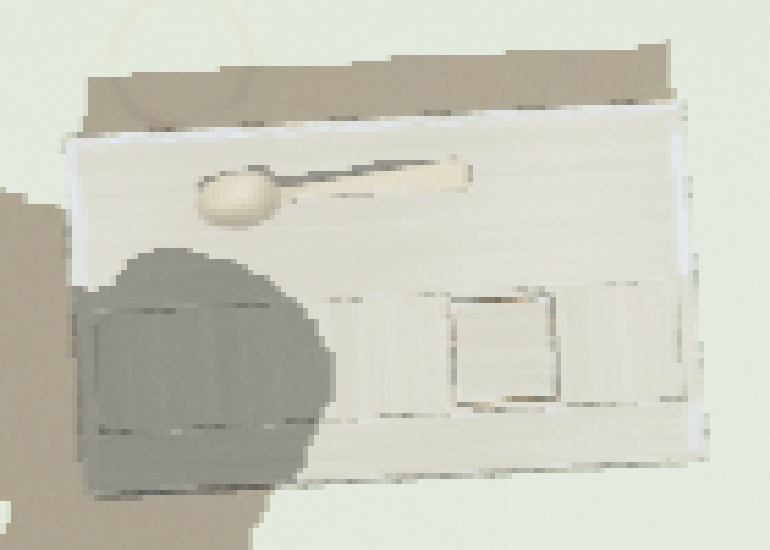

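View pics/topzd.png

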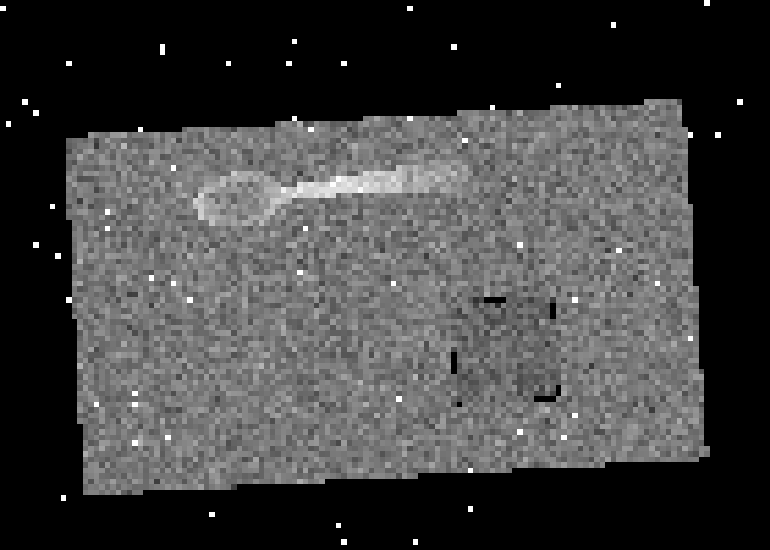

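```bash
cat > h.py <<'E'
from rig import env
import numpy as np
from scipy.spatial.transform import Rotation as Ro
yaw=np.arctan2(10.619,179.866)
C=np.array([567.76,-26.76])
bx=np.array([np.cos(yaw),np.sin(yaw)]);by=np.array([-bx[1],bx[0]])
PM=C-30*bx
def tool():
    s=env.get_state();q=s["tool_rot"]
    return s,Ro.from_quat(q,scalar_first=True).as_matrix()
def st():
    s,R=tool();p=s["tcp_pos"];d=p[:2]-PM
    print("t",s["time"],"tcp",p.round(2),"box",(d@bx).round(1),(d@by).round(1),"F",s["force"].round(2),"w",round(s["gripper_width"],1))
    print("R cols",R.round(3).tolist())
def to(w):
    s,R=tool();print("units",(R.T@(np.array(w)-s["tcp_pos"])/50).round(3))
E
python3 - <<'E'
from h import *
import cv2
st()
a=np.load("pics/top0.npz");K=a["K"];Rc=cv2.Rodrigues(a["r"])[0];t=a["t"].ravel()
def ray(u,v,z):
    r=Rc.T@np.linalg.solve(K,[u,v,1]);o=-Rc.T@t
    return o+r*(z-o[2])/r[2]
pts=[(452,300),(552,296),(557,402),(456,405)]
W=[ray(225+x/5.5-.5,130+y/5.5-.5,69)[:2] for x,y in pts]
for w in W: print(w.round(1),((w-PM)@bx).round(1),((w-PM)@by).round(1))
m=np.mean(W,0);print("plate",m,(m-PM)@bx,(m-PM)@by)
s=np.mean
# depth check
Wd=np.load("pics/topW.npy");g=Wd[150:215,240:350].reshape(-1,3)
dd=g[:,:2]-PM;X=dd@bx;Y=dd@by
for y in range(-120,121,10):
    k=(abs(X)<20)&(abs(Y-y)<5);print(y,np.median(g[k,2]).round(2),end="; ")
w=PM+((m-PM)@by)*by;print("on line",w);to([*w,231]);print("yaw",np.degrees(yaw))
E
```

```text
t 0.15 tcp [192.56 488.08 230.83] box -314.2 536.1 F [-0.04 -0.34 -0.15] w 85.2
R cols [[-0.0, -0.93, 0.367], [-0.001, 0.367, 0.93], [-1.0, -0.0, -0.001]]
[566.  -60.2] 26.3 -33.3
[ 568. -110.] 25.3 -83.1
[ 515.1 -112.2] -27.6 -82.2
[513.7 -62. ] -26.1 -32.0
plate [540.71403574 -86.11826591] -0.49727764040433575 -57.661113162286895
-120 70.15; -110 70.15; -100 71.11; -90 70.16; -80 67.95; -70 67.74; -60 68.5; -50 68.41; -40 67.61; -30 69.14; -20 69.92; -10 70.26; 0 70.35; 10 70.66; 20 69.83; 30 70.21; 40 69.61; 50 69.73; 60 69.94; 70 71.03; 80 70.58; 90 70.03; 100 70.22; 110 70.22; 120 69.85; on line [541.210449   -86.08895847]
units [ 5.0000e-03 -1.0701e+01 -8.1230e+00]
yaw 3.378728962997809
```

The outline and the depth dip agree: the plate is about 58 mm to the right of panel_mid, at box y of roughly -58, and sits 2 mm low. I'll shut the fingers and move above the panel's middle to start feeling.

```bash
python3 -m handwheel '[0,-0.25,-0.18,0, 0,-0.5,-0.35,0, 0,-0.5,-0.35,0, 0,-0.5,-0.35,0, 0,-0.5,-0.35,0, 0,-0.5,-0.35,0, 0,-0.5,-0.35,0, 0,-0.5,-0.35,0, 0,-0.5,-0.35,0, 0,-0.5,-0.35,0, 0,-0.5,-0.35,0, 0,-0.5,-0.35,0, 0,-0.5,-0.35,0, 0,-0.5,-0.35,0, 0,-0.5,-0.35,0, 0,-0.5,-0.35,0, 0,-0.5,-0.35,0, 0,-0.5,-0.35,0, 0,-0.5,-0.35,0, 0,-0.5,-0.35,0]' -1 20; python3 -m handwheel '[0,-0.4,-0.26,0, 0,-0.3,-0.2,0, 0,0,0,-0.5, 0,0,0,-0.6, 0,0,0,-0.6, 0,0,0,-0.6, 0,0,0,-0.6, 0,0,0,-0.6, 0,0,0,-0.6, 0,0,0,0, 0,0,0,0]'
python3 - <<'E'
from h import *
st();to([*PM,80])
E
```

```text
time: 2.15
tcp_pos: [520.7, -10.1, 231.3]
tool_rot: [0.585, -0.398, 0.585, 0.398]
force: [0.4, 0.7, -0.3]
gripper_width: -0.1
time: 3.25
tcp_pos: [544.7, -42.6, 231.3]
tool_rot: [0.487, -0.513, 0.487, 0.513]
force: [-0.5, -0.3, -0.8]
gripper_width: -0.1
t 3.25 tcp [544.66 -42.61 231.32] box 6.0 -14.5 F [-0.49 -0.27 -0.81] w -0.1
R cols [[-0.0, -0.999, -0.052], [-0.0, -0.052, 0.999], [-1.0, 0.0, -0.0]]
units [3.026 0.121 0.289]
```

```bash
python3 -m handwheel '[0,0.12,0.29,0, 0.4,0,0,0, 0.5,0,0,0, 0.5,0,0,0, 0.5,0,0,0, 0.5,0,0,0, 0.4,0,0,0, 0.2,0,0,0, 0,0,0,0, 0,0,0,0]'
python3 - <<'E'
from h import *
st();to([*PM,70])
E
```

```text
time: 4.25
tcp_pos: [538.4, -28.1, 82.0]
tool_rot: [-0.487, 0.513, -0.486, -0.513]
force: [1.0, -0.8, 0.9]
gripper_width: 0.0
t 4.25 tcp [538.42 -28.12  82.03] box 0.6 0.4 F [ 1.05 -0.79  0.87] w 0.0
R cols [[0.001, -0.999, -0.053], [-0.0, -0.053, 0.999], [-1.0, -0.001, -0.0]]
units [ 0.241  0.013 -0.008]
```

Run:
```python
from h import *
import cv2
for n in("side","wrist"):
    p,d=env.camera(n);cv2.imwrite(f"pics/{n}1.png",p[:,:,::-1])
```

```text
(no output)
```

View pics/wrist1.png

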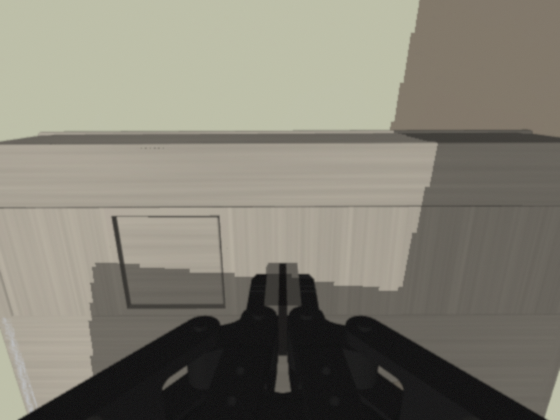

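View pics/side1.png

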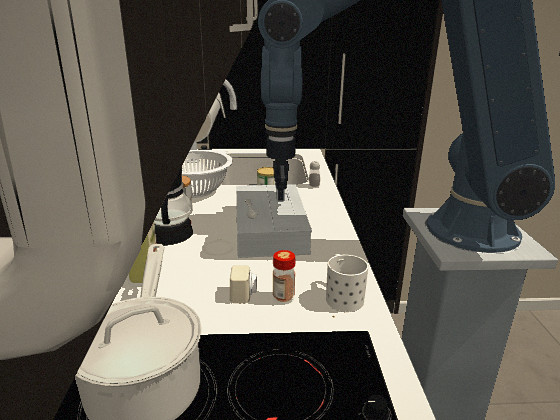

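The wrist view shows the plate outline at about (170,262), to the left of the shut fingertips at (282,270). That puts it on the box -y side, as measured. Now I'll touch the panel lightly to get its felt height.

```bash
python3 -m handwheel '[0.1,0.01,0,0, 0.06,0,0,0, 0.04,0,0,0, 0.02,0,0,0, 0,0,0,0, 0,0,0,0]'; python3 -m handwheel '[0.02,0,0,0, 0,0,0,0, 0,0,0,0]'
```

```text
time: 4.95
tcp_pos: [537.7, -28.4, 70.3]
tool_rot: [-0.486, 0.513, -0.486, -0.513]
force: [-0.3, -0.4, -0.2]
gripper_width: -0.1
time: 5.25
tcp_pos: [537.8, -28.4, 70.1]
tool_rot: [-0.487, 0.513, -0.486, -0.513]
force: [-2.1, -0.8, 7.4]
gripper_width: 0.2
```

The fingertips found the panel at z ≈ 70.1 with about 7 N. I'll ease off slightly and slide towards -y with light contact.

```bash
python3 -m handwheel '[-0.006,0,0,0, 0,0,0,0]'; for i in 1; do python3 -m handwheel '[0,0,-0.1,0, 0,0,-0.1,0, 0,0,-0.1,0, 0,0,-0.1,0]'; done; python3 -m handwheel '[0,0,-0.1,0, 0,0,-0.1,0]';python3 -m handwheel '[0,0,-0.1,0, 0,0,-0.1,0]';python3 -c "
from h import *
st()"
```

```text
time: 5.45
tcp_pos: [537.8, -28.4, 70.1]
tool_rot: [-0.487, 0.513, -0.486, -0.513]
force: [-1.8, 0.3, 6.4]
gripper_width: 0.4
time: 5.85
tcp_pos: [539.3, -47.9, 70.1]
tool_rot: [-0.487, 0.513, -0.486, -0.513]
force: [-0.3, 3.6, 5.0]
gripper_width: 0.2
time: 6.05
tcp_pos: [539.8, -57.9, 70.1]
tool_rot: [-0.487, 0.513, -0.486, -0.513]
force: [-0.8, 3.7, 5.2]
gripper_width: 0.1
time: 6.25
tcp_pos: [540.0, -68.5, 69.7]
tool_rot: [-0.486, 0.513, -0.486, -0.513]
force: [0.6, -0.7, -0.3]
gripper_width: -0.1
t 6.25 tcp [539.97 -68.46  69.69] box -0.2 -40.0 F [ 0.62 -0.66 -0.3 ] w -0.1
R cols [[0.0, -0.999, -0.054], [-0.0, -0.054, 0.999], [-1.0, -0.0, -0.0]]
```

The force vanished at box y ≈ -40: the trailing fingertip edge dropped over the opening's edge at about -32, which fits the camera. I'll go to the plate's centre and confirm its height with a light touch.

```bash
python3 -m handwheel '[0,0,-0.1,0, 0,0,-0.1,0, 0,0,-0.1,0, 0,0,-0.05,0, 0,0,0,0]';python3 -m handwheel '[0.02,0,0,0, 0.02,0,0,0, 0,0,0,0]';python3 -m handwheel '[0.01,0,0,0, 0,0,0,0]';python3 -c "
from h import *
st()"
```

```text
time: 6.75
tcp_pos: [540.7, -86.2, 69.5]
tool_rot: [0.487, -0.513, 0.487, 0.513]
force: [-0.1, 0.0, -0.4]
gripper_width: -0.0
time: 7.05
tcp_pos: [540.7, -85.7, 67.6]
tool_rot: [-0.486, 0.513, -0.486, -0.513]
force: [0.0, -0.1, 0.6]
gripper_width: 0.3
time: 7.25
tcp_pos: [540.8, -85.8, 67.2]
tool_rot: [-0.486, 0.513, -0.486, -0.513]
force: [-1.0, -1.8, 3.3]
gripper_width: 0.1
t 7.25 tcp [540.77 -85.75  67.23] box -0.4 -57.3 F [-0.98 -1.77  3.29] w 0.1
R cols [[0.0, -0.999, -0.054], [-0.0, -0.054, 0.999], [-1.0, -0.0, -0.0]]
```

Plate contact is at z ≈ 67.6, 2 mm below the panel, at about 2–3 N. Now I'll press to around z = 62.5.

```bash
python3 -m handwheel '[0.03,0,0,0, 0.03,0,0,0, 0.03,0,0,0, 0,0,0,0]'
```

```text
time: 7.65
tcp_pos: [540.8, -85.8, 62.5]
tool_rot: [-0.486, 0.513, -0.486, -0.513]
force: [-0.8, 0.5, 5.4]
gripper_width: -0.2
```

```bash
python3 -m handwheel '[0,0,0,0, 0,0,0,0, 0,0,0,0, 0,0,0,0]'
python3 - <<'E'
from h import *
import cv2
p,d=env.camera("wrist");cv2.imwrite("pics/wrist2.png",p[:,:,::-1])
E
```

```text
time: 8.05
tcp_pos: [540.8, -85.8, 62.7]
tool_rot: [-0.486, 0.513, -0.486, -0.513]
force: [0.2, 0.1, 4.8]
gripper_width: -0.1
```

View pics/wrist2.png

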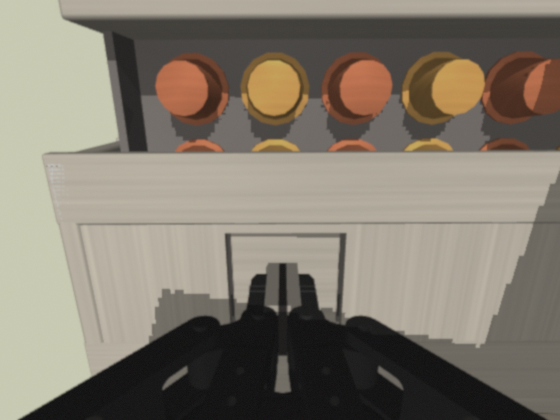

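The drawer has sprung open: its interior shows at rows 40–150 of the image. The fingertips are inside the plate opening, which spans columns 228–345. I'll lift straight up.

```bash
python3 -m handwheel '[-0.04,0,0,0, -0.06,0,0,0, -0.08,0,0,0, -0.15,0,0,0, -0.3,0,0,0, -0.4,0,0,0, -0.4,0,0,0, -0.4,0,0,0, -0.4,0,0,0, -0.4,0,0,0, -0.3,0,0,0, -0.2,0,0,0, 0,0,0,0, 0,0,0,0]'; python3 -m handwheel '[0,0,0.2,0, 0,0,0.4,0, 0,0,0.4,0, 0,0,0.4,0, 0,0,0.4,0, 0,0,0.4,0, 0,0,0.4,0, 0,0,0.4,0, 0,0,0.2,0, 0,0,0,0, 0,0,0,0]'
python3 - <<'E'
from h import *
import cv2
a=np.load("pics/top0.npz");K=a["K"];Rc=cv2.Rodrigues(a["r"])[0];t=a["t"].ravel()
p,d=env.camera("top")
np.savez("pics/top3.npz",p=p,d=d)
cv2.imwrite("pics/top3.png",cv2.resize(p[110:250,140:440],None,fx=2.6,fy=2.6)[:,:,::-1])
p2,_=env.camera("side");cv2.imwrite("pics/side3.png",p2[:,:,::-1])
v,u=np.mgrid[0:420,0:560]
P=np.stack([(u-K[0,2])/K[0,0]*d,(v-K[1,2])/K[1,1]*d,d],-1);W=(P-t)@Rc
dd=W[...,:2]-PM;X=dd@bx;Y=dd@by
k=(abs(X)<18)&(abs(Y+57.7)<18);print("plate z",np.median(W[k][:,2]),k.sum())
k=(abs(X)<18)&(abs(Y+110)<18);print("panel z",np.median(W[k][:,2]))
k=(W[...,2]>45)&(W[...,2]<66)&(abs(Y)<140)&(X<-66)&(X>-200);print("drawer front lip x rel box front",np.percentile(X[k]+60,[1,5,50]),k.sum())
st()
E
```

```text
time: 9.5
tcp_pos: [540.6, -85.8, 218.7]
tool_rot: [0.486, -0.513, 0.487, 0.513]
force: [-0.2, 0.2, -0.8]
gripper_width: 0.2
time: 10.6
tcp_pos: [532.0, 73.9, 218.8]
tool_rot: [0.486, -0.513, 0.487, 0.513]
force: [0.4, 0.2, -0.1]
gripper_width: 0.4
plate z 68.38140175791625 173
panel z 70.44203057543675
drawer front lip x rel box front [-58.9100257  -58.41582271 -53.69956229] 237
t 10.7 tcp [532.14  73.33 218.95] box 0.3 102.0 F [-0.48 -0.26 -0.26] w -0.5
R cols [[-0.0, -0.999, -0.053], [-0.0, -0.053, 0.999], [-1.0, 0.0, -0.0]]
```

View pics/top3.png

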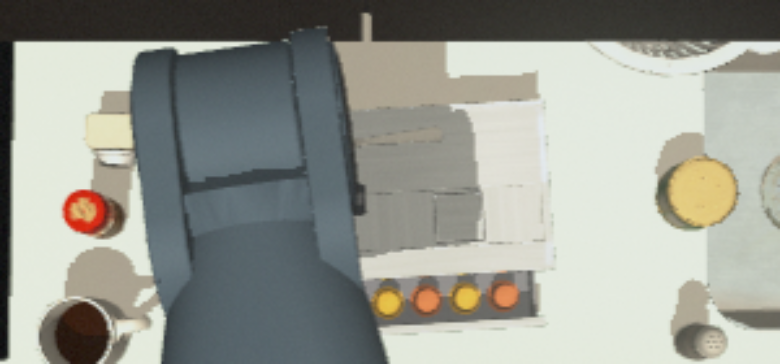

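View pics/side3.png

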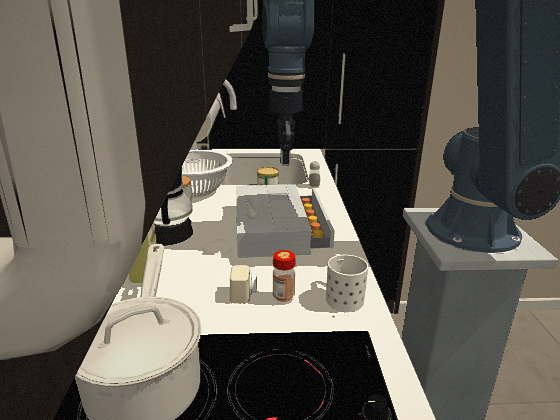

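The drawer is out by about 59–60 mm, and the plate is back up at 68.4 mm against 70.4 mm for the panel. The hand is about 150 mm clear and the bystanders look unmoved. I'll hand the job in.

```bash
python3 -c "
from rig import env
print(env.finish_job())"
```

```text
the job is handed in; nothing more can be done
None
```

The drawer sprang open by itself when I pressed the plate. I then lifted the hand away and handed the job in at about 10.7 s.

- **Finding the plate:** The top camera's outline and depth put it about 58 mm to the right of the panel's middle. I slid the shut fingertips along the panel at about 5–6 N. The force vanished as they passed the opening's edge, and a light touch at the plate's centre met it about 2–2.5 mm below the panel, as expected.
- **Pressing it:** I pushed it in about 5.5 mm at roughly 5 N, and the wrist camera then showed the drawer open.
- **Last checks:** The drawer measured about 59 mm out. The plate was back up, 2 mm below the panel, and the hand was about 150 mm above the box with no force on it.
- **Other items:** The teaspoon, mug, jar, timer, tin and shaker looked unmoved. I judged this by eye only, and the arm hid part of the spoon in the last top view.

No check failed or disagreed.

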